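Find the loose bolt on the valve housing and hold its cap open

TASK

Make the compressor safe on the control box: press the big stop button fully, let it come up, then press the small bleed button fully. Only then tap the three hex bolts on the valve housing from above until you find the loose one, which sinks and stays down, and lift the hinged cap just in front of that bolt by its handle bar to about half way to upright, so that a workmate can reach the nut under it. Finish while still holding this cap open in that place; leave the other caps shut and the things lying around where they are.

Things in the scene. Friction and masses are not known exactly. Their poses are not given: they have to be found in the camera images.
- housing: Valve housing of cast aluminium, fixed to the bench: a box 130 mm deep (x), 330 mm wide (y), its top face 70 mm above the bench. Origin at bench height, on its middle line, 45 mm behind its front face; its x axis points away from the robot, y to the left (from bolt_right to bolt_left), z up. Along it are three equal stations 105 mm apart, each with a hinged cap towards the robot and, 35 mm behind the cap's hinge, the cap's hex bolt in a round boss.
- stop_top (a point): Centre of the top of the stop button, the big one (40 mm across), pressed straight down. It stands with the small one on a grey control box (150 by 75 mm, 50 mm high) fixed to the bench, 70 mm apart along the box; both are of the same grey, and which one is nearer changes.
- stop (a joint): Travel of the stop button in m: 0 up, 0.006 fully down, which takes 5 N; it springs back.
- bleed_top (a point): Centre of the top of the bleed button, the small one (22 mm across), pressed straight down.
- bleed (a joint): Travel of the bleed button in m: 0 up, 0.006 fully down, which takes 5 N; it springs back.
- bolt_left_head (a point): Centre of the top of the left bolt's hex head (22 mm across, steel), at the start 94 mm above the bench and 14 mm above its boss (36 mm across); pushed straight down to tap it.
- bolt_left (a joint): How far the left bolt has sunk, in m: 0 at the start. A tight bolt gives 3 mm at most under a push of 20 N; the loose one slides down 9 mm under a push of 4 to 6 N and stays down. Which of the three is loose changes and cannot be seen until it is tapped.
- bolt_middle_head (a point): Centre of the top of the middle bolt's hex head (22 mm across, steel), at the start 94 mm above the bench and 14 mm above its boss (36 mm across); pushed straight down to tap it.
- bolt_middle (a joint): How far the middle bolt has sunk, in m: 0 at the start. A tight bolt gives 3 mm at most under a push of 20 N; the loose one slides down 9 mm under a push of 4 to 6 N and stays down. Which of the three is loose changes and cannot be seen until it is tapped.
- bolt_right_head (a point): Centre of the top of the right bolt's hex head (22 mm across, steel), at the start 94 mm above the bench and 14 mm above its boss (36 mm across); pushed straight down to tap it.
- bolt_right (a joint): How far the right bolt has sunk, in m: 0 at the start. A tight bolt gives 3 mm at most under a push of 20 N; the loose one slides down 9 mm under a push of 4 to 6 N and stays down. Which of the three is loose changes and cannot be seen until it is tapped.
- cap_left_bar (a point): Middle of the left cap's handle bar: a round steel bar, 10 mm thick, 66 mm long (56 mm free between its two arms), parallel to the hinge and to the housing's y; with the cap shut it is 80 mm above the bench, 50 mm out in front of the housing's face, with nothing under it.
- cap_left_hinge (a point): Middle of the left cap's hinge axis (along the housing's y, 80 mm above the bench). The bar moves about it on a circle of radius 115 mm: at the start level with it, towards the robot.
- cap_left (a joint): Angle of the left cap (steel plate 76 mm wide, 65 mm from hinge to front edge, 7 mm thick, about 0.25 kg): 0 shut, grows as the bar is lifted, stops at 1.3 rad; it falls shut when let go.
- cap_middle_bar (a point): Middle of the middle cap's handle bar: a round steel bar, 10 mm thick, 66 mm long (56 mm free between its two arms), parallel to the hinge and to the housing's y; with the cap shut it is 80 mm above the bench, 50 mm out in front of the housing's face, with nothing under it.
- cap_middle_hinge (a point): Middle of the middle cap's hinge axis (along the housing's y, 80 mm above the bench). The bar moves about it on a circle of radius 115 mm: at the start level with it, towards the robot.
- cap_middle (a joint): Angle of the middle cap (steel plate 76 mm wide, 65 mm from hinge to front edge, 7 mm thick, about 0.25 kg): 0 shut, grows as the bar is lifted, stops at 1.3 rad; it falls shut when let go.
- cap_right_bar (a point): Middle of the right cap's handle bar: a round steel bar, 10 mm thick, 66 mm long (56 mm free between its two arms), parallel to the hinge and to the housing's y; with the cap shut it is 80 mm above the bench, 50 mm out in front of the housing's face, with nothing under it.
- cap_right_hinge (a point): Middle of the right cap's hinge axis (along the housing's y, 80 mm above the bench). The bar moves about it on a circle of radius 115 mm: at the start level with it, towards the robot.
- cap_right (a joint): Angle of the right cap (steel plate 76 mm wide, 65 mm from hinge to front edge, 7 mm thick, about 0.25 kg): 0 shut, grows as the bar is lifted, stops at 1.3 rad; it falls shut when let go.
- spanner: A steel spanner 180 mm long lying on the bench; origin under its middle; a bystander.
- oil_bottle: A standing bottle 60 mm across, 150 mm high; origin under its centre; a bystander.
- grease_tin: A standing steel tin 70 mm across, 60 mm high; origin under its centre; a bystander.

How it is judged (in metres and radians):
On the way, in this order (a step that is already met when the one before it is completed fails the run):
1. the stop button is pressed down (over 4 mm) with the bleed button up (value of joint stop above 0.004 m and value of joint bleed below 0.002 m), for 0.02 s.
2. the bleed button is pressed down (over 4 mm) with the stop button up (value of joint bleed above 0.004 m and value of joint stop below 0.002 m), for 0.02 s.
3. the loose bolt has been tapped and has sunk (over 5 mm) (value of joint any of bolt_left, bolt_middle, bolt_right above 0.005 m), for 0.1 s.
4. the cap of the sunk bolt is lifted over 0.6 rad (((value of joint bolt_left above 0.005 m and value of joint cap_left above 0.6 rad) or (value of joint bolt_middle above 0.005 m and value of joint cap_middle above 0.6 rad) or (value of joint bolt_right above 0.005 m and value of joint cap_right above 0.6 rad))), for 0.2 s.
At the end, for the whole second after the job is handed in: The loose bolt is sunk (over 5 mm), the cap in front of it is open more than 0.6 rad (34 degrees) and the fingers carry it (contact over 0.3 N), and the other two caps are shut (under 0.1 rad), through the last second (((value of joint bolt_left above 0.005 m and value of joint cap_left above 0.6 rad and contact force between the fingers and cap_left above 0.3 N and value of joint each of cap_middle, cap_right below 0.1 rad) or (value of joint bolt_middle above 0.005 m and value of joint cap_middle above 0.6 rad and contact force between the fingers and cap_middle above 0.3 N and value of joint each of cap_left, cap_right below 0.1 rad) or (value of joint bolt_right above 0.005 m and value of joint cap_right above 0.6 rad and contact force between the fingers and cap_right above 0.3 N and value of joint each of cap_left, cap_middle below 0.1 rad))); the arm keeps its last pose, push and grip.
It fails at once if the cap of a bolt that has not been found loose is lifted (over 0.25 rad) ((value of joint cap_left above 0.25 rad and value of joint bolt_left below 0.005 m) or (value of joint cap_middle above 0.25 rad and value of joint bolt_middle below 0.005 m) or (value of joint cap_right above 0.25 rad and value of joint bolt_right below 0.005 m)).
It fails at once if a bystander is moved by more than 40 mm (distance of any of spanner, oil_bottle, grease_tin from where it was at the start of the episode above 0.04 m).
It also fails if it takes over 64 s, if anything falls off the work surface, if the arm or the gripper's body presses on something with over 40 N, if the wrist force passes 120 N, or if a joint passes its speed limit or range.

ROBOT

A 6-joint arm with a two-finger parallel gripper is mounted at the origin on the work surface. World frame = base frame: x ahead of the robot, y to its left, z up, the work surface at z = 0. Lengths are in m, angles in degrees, forces in N, time in s.
With the tool pointing down it reaches from about 0.25 to 0.8 m from the base axis. Payload 3.9 kg.
Tool frame: the origin (TCP) lies on the centre line of the jaws, within the pads' length; the fingertips stand 11 mm ahead of it and the grasp point (between the pads) lies 8 mm behind it; z points along the fingers, y is the line along which they close (so a half turn about z gives the same grasp; the last joint's range is limited). The gripper opens to 85 mm and grips with 20 to 120 N. Pads are 22 mm wide; open, the fingers measure 114 mm over their backs; the gripper's body (76 mm by 85 mm) begins 54 mm behind the grasp point. The pads swing forward as they close: fully open they stand 13 mm farther back than shut.
Start: joints at [69.156, 14.897, -7.913, 67.191, 0, 90], TCP at [0.187, 0.491, 0.242] pointing down, gripper open.
Joint ranges: [-159.42, 159.42], [-47.68, 98.78], [-73.54, 78.23], [-108.79, 121.32], [-90, 84.71], [-180, 180]. Speed limits (degrees/s): [147.25, 147.25, 180, 180, 180, 180].

INTERFACE

Orientations are given as a 3x3 rotation matrix whose columns are the frame's x, y, z axes.
In Python, from station import r gives the robot as it stands. The module is installed in compiled form; this text tells all that it offers.
- The arm moves only by the shell command python3 -m inch 'ROWS' [FORCE]. ROWS is text: rows parted by semicolons, each of 7 numbers parted by spaces: the closure, from -1 (fully open) to 1 (shut), so that 0 is half open, then the shift along the world's x, y, z in m, then the turn, a rotation vector about the world's x, y, z in degrees. A call has 1 to 10 rows; each row is the pose to reach, as a shift and turn from the pose commanded when the call began; what a row does not reach only later rows make up. A row lasts 1/10 s, in which the tool goes at most 50 mm and 8.59 degrees, less where a joint would pass 70% of its speed; a pose out of reach is approached as far as the arm can. A call with a gripper value outside its range is refused whole. The fingers move at their own pace and stop on an object; FORCE is the grip in N (left out, the last holds). Time passes only in rows, so rows that repeat a pose let the fingers close. It gives the time, the measured TCP pose, the force, the opening and the grip force at its end, in the units of the state.
- r.get_state(): the state, without advancing time (a new reading comes with each control period).
- r.grab_frame(name): name is "scene" or "top"; returns the picture (384x512x3 uint8, red, green, blue); there is no depth.
- r.camera_model(name): a dict with "fovy" (degrees; the focal length in pixels is half the picture's height over the tangent of half this angle, whatever the lens; pixels are square), "cx", "cy" (the principal point, pixels), "T" (4x4, takes a point from camera to world coordinates). Camera axes: x right, y up, looking along -z (the intrinsics and any distortion apply to the point x, -y, -z); pixel columns grow to the right and rows downward; lengths in m; the calibration is good to about 2 mm. A picture is of the moment at which its call begins. camera_model takes no time and is no camera call.
- r.job_done(): hands the job in; it is judged then, once.
The state is a dict: "time_s": time; "qpos": joint angles; "qd": joint speeds; "joint_torque": joint torques, N m; "position": TCP position; "orientation": TCP orientation; "contact_force": force on the tool from outside, world axes, zero at the start; "ft_torque": the same for the moment, N m; "finger_gap": finger opening in m; "gripper_force": force on a finger pad.
Only numpy, scipy, OpenCV 4.12 (cv2) and the standard library are available. Lean on these libraries where they do the work, as an engineer would, in place of code of your own. Each camera call takes 0.05 s, during which the arm holds its last target. There are 200 camera calls.

## Working session

There is one attempt and no reset: what is moved stays moved. The work goes in short steps, Python scripts to look and compute and a shell command to move; the robot and the scene stay as the last step left them, time stands still between calls to the robot, and variables do not carry over. Pictures are saved under pics/ and viewed, at most 10 in all, crops included, and the job is handed in when it is done.

```bash
mkdir -p pics; python3 - <<'E'
from station import r
import cv2,numpy as np
s=r.get_state();print(s)
for n in("scene","top"):
    f=r.grab_frame(n);cv2.imwrite(f"pics/{n}0.png",f[:,:,::-1]);c=r.camera_model(n);print(n,c)
E
```

```text
{'time_s': 0.0, 'qpos': array([ 6.91559314e+01,  1.49351627e+01, -7.98814760e+00,  6.71912680e+01,
       -1.38442609e-04,  9.00012014e+01]), 'qd': array([-0.04981191,  0.04520869, -0.14138924,  0.02764368, -0.07210007,
       -0.07014557]), 'joint_torque': array([-1.48214618e-03, -4.05673814e+01,  2.53924119e+01,  1.86881830e-02,
       -1.95695966e-04,  2.37213044e-06]), 'position': array([0.18656397, 0.48999538, 0.24145435]), 'orientation': array([[-9.34544813e-01,  3.55844755e-01, -7.09311267e-04],
       [ 3.55845462e-01,  9.34542942e-01, -1.86974807e-03],
       [-2.45820669e-06, -1.99976856e-03, -9.99998000e-01]]), 'contact_force': array([0.65575269, 0.11350116, 0.63005555]), 'ft_torque': array([ 0.0310316 , -0.01778582, -0.03067328]), 'gripper_force': 0.0, 'finger_gap': 0.08543266945133583}
scene {'fovy': 51.20498088996604, 'cx': 263.060661649906, 'cy': 193.46287860815224, 'T': array([[ 0.71117969, -0.41706076,  0.56593619,  1.28815124],
       [ 0.70294332,  0.43297733, -0.56427061, -0.63686579],
       [-0.00970241,  0.79911886,  0.60109476,  0.78037847],
       [ 0.        ,  0.        ,  0.        ,  1.        ]])}
top {'fovy': 51.30603869994119, 'cx': 252.03823153490148, 'cy': 192.75352480717265, 'T': array([[-0.04100499,  0.97759844, -0.20644582,  0.35345213],
       [-0.99915802, -0.04040069,  0.00714383,  0.02127586],
       [-0.00135676,  0.20656493,  0.97843195,  1.3194008 ],
       [ 0.        ,  0.        ,  0.        ,  1.        ]])}
```

View pics/top0.png

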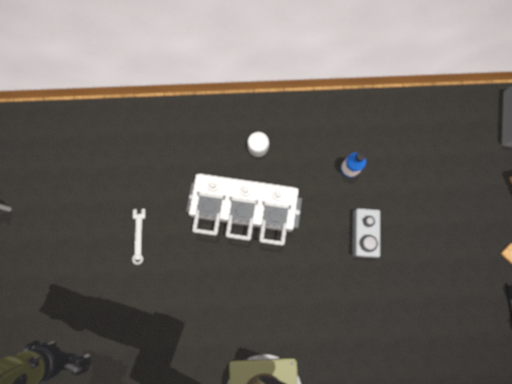

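View pics/scene0.png

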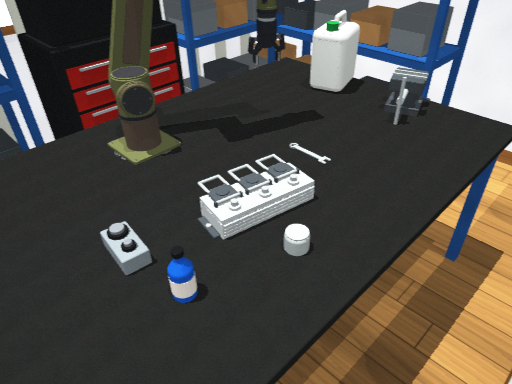

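The top view shows the stop (big) at about (369,243), bleed at (369,221), and bolts at about (212,187), (244,190), (277,195) with the bars below them. The scene view shows the buttons at (117,230) and (128,244). I'll enlarge these.

```bash
python3 - <<'E'
import cv2,numpy as np
t=cv2.imread("pics/top0.png");s=cv2.imread("pics/scene0.png")
def c(i,x,y,w,h,k):
    return cv2.resize(i[y:y+h,x:x+w],None,fx=k,fy=k,interpolation=cv2.INTER_CUBIC)
a=np.hstack([c(t,180,165,130,85,4),c(t,345,200,45,85,4)]) # 700x340
b=np.hstack([c(s,190,145,130,65,4),c(s,95,210,45,65,4)]) # 700x260
cv2.imwrite("pics/crop1.png",np.vstack([a,b]))
E
```

```text
(no output)
```

View pics/crop1.png

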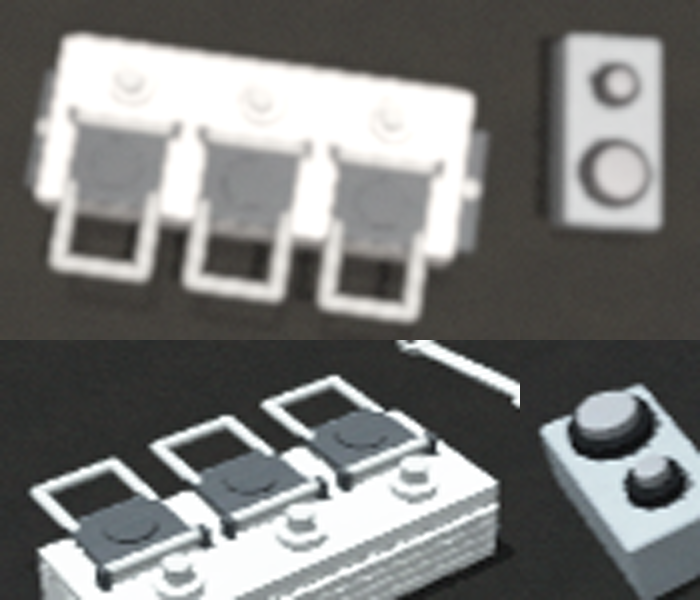

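Crop: bolt tops in the top view are at (129,78), (260,97), (391,119) and the bar middles at (101,272), (234,296), (370,313). Button tops are at (616,173) and (621,82). The same features show clearly in the scene crop, so I'll triangulate.

```bash
cat >h.py <<'E'
from station import r
import numpy as np
def ray(n,u,v):
    c=r.camera_model(n);f=192/np.tan(np.radians(c["fovy"]/2));T=c["T"]
    return T[:3,3],T[:3,:3]@np.array([(u-c["cx"])/f,-(v-c["cy"])/f,-1])
def plane(n,u,v,z):
    o,d=ray(n,u,v);return o+d*(z-o[2])/d[2]
def tri(a,b):
    (o,d),(p,e)=a,b
    k=np.linalg.lstsq(np.c_[d,-e],p-o,rcond=None)[0];P,Q=o+d*k[0],p+e*k[1]
    return (P+Q)/2,np.linalg.norm(P-Q)
E
python3 - <<'E'
from h import *
np.set_printoptions(precision=4,suppress=True)
q=lambda p,o:((p+.5)/4-.5+o)
D={"bL":((129,78),(414,132),.094),"bM":((260,97),(302,181),.094),"bR":((391,119),(179,227),.094),
"hL":((101,272),(302,51),.08),"hM":((234,296),(193,91),.08),"hR":((370,313),(73,137),.08),
"stop":((616,173),(610,71),.065),"bleed":((621,82),(656,128),.065)}
for k,(a,b,z) in D.items():
    box=k in("stop","bleed")
    ua=q(a[0]-(520 if box else 0),345 if box else 180);va=q(a[1],200 if box else 165)
    ub=q(b[0]-(520 if box else 0),95 if box else 190);vb=q(b[1],210 if box else 145)
    print(k,*tri(ray("top",ua,va),ray("scene",ub,vb)),plane("top",ua,va,z)[:2],plane("scene",ub,vb,z)[:2])
E
```

```text
bL [0.6453 0.1367 0.0866] 0.0040532339912680805 [0.645  0.1375] [0.6513 0.1264]
bM [0.6263 0.0339 0.085 ] 0.0032166770990618193 [0.6254 0.0351] [0.6341 0.0238]
bR [ 0.6043 -0.0679  0.0876] 0.0017785147734092773 [ 0.6036 -0.0667] [ 0.6102 -0.0739]
hL [0.4951 0.1642 0.0811] 0.001813713812958991 [0.4946 0.1637] [0.4942 0.1664]
hM [0.4727 0.0623 0.0798] 0.00279796157214411 [0.4718 0.0612] [0.4737 0.0633]
hR [ 0.4544 -0.0434  0.0796] 0.0002884239050057516 [ 0.4544 -0.0432] [ 0.4547 -0.0438]
stop [ 0.4427 -0.3452  0.0676] 0.0017694110233910543 [ 0.4433 -0.3451] [ 0.4389 -0.3448]
bleed [ 0.5143 -0.3543  0.0692] 0.0017315352880035177 [ 0.5144 -0.3563] [ 0.5104 -0.3519]
```

```bash
R="" ; python3 -m inch '1 0.128 -0.418 -0.04 0 0 -80;1 0.128 -0.418 -0.04 0 0 -80;1 0.128 -0.418 -0.04 0 0 -80;1 0.128 -0.418 -0.04 0 0 -80;1 0.128 -0.418 -0.04 0 0 -80;1 0.128 -0.418 -0.04 0 0 -80;1 0.128 -0.418 -0.04 0 0 -80;1 0.128 -0.418 -0.04 0 0 -80;1 0.128 -0.418 -0.04 0 0 -80;1 0.128 -0.418 -0.04 0 0 -80'; python3 -m inch '1 0.128 -0.418 -0.09 0 0 0;1 0.128 -0.418 -0.09 0 0 0;1 0.128 -0.418 -0.09 0 0 0;1 0.128 -0.418 -0.09 0 0 0;1 0.128 -0.418 -0.09 0 0 0;1 0.128 -0.418 -0.09 0 0 0;1 0.128 -0.418 -0.09 0 0 0;1 0.128 -0.418 -0.09 0 0 0;1 0.128 -0.418 -0.09 0 0 0;1 0.128 -0.418 -0.09 0 0 0'; python3 - <<'E'
from h import *
import cv2
s=r.get_state();print(s["qpos"],s["orientation"])
a=r.grab_frame("scene")[190:290,70:170,::-1];b=r.grab_frame("top")[190:290,320:420,::-1]
cv2.imwrite("pics/c2.png",np.hstack([cv2.resize(x,None,fx=4,fy=4,interpolation=2) for x in(a,b)]))
E
```

```text
time_s: 1.1
position: [0.315, 0.0684, 0.2018]
orientation: [[0.201, 0.98, -0.001], [0.98, -0.201, -0.002], [-0.002, -0.0, -1.0]]
contact_force: [-0.4, 0.1, -0.5]
finger_gap: 0.0001
gripper_force: 0.0
time_s: 2.1
position: [0.4443, -0.3506, 0.1103]
orientation: [[0.193, 0.981, 0.001], [0.981, -0.193, -0.002], [-0.002, 0.001, -1.0]]
contact_force: [-0.6, 0.2, 0.1]
finger_gap: -0.0
gripper_force: 0.0
[-38.24402694  23.68851249 -15.52231337  50.67716271  -0.07097498
  62.85782387] [[ 1.92555619e-01  9.81285760e-01  7.68594478e-04]
 [ 9.81284035e-01 -1.92553571e-01 -2.18303611e-03]
 [-1.99418664e-03  1.17456536e-03 -9.99997322e-01]]
```

View pics/c2.png

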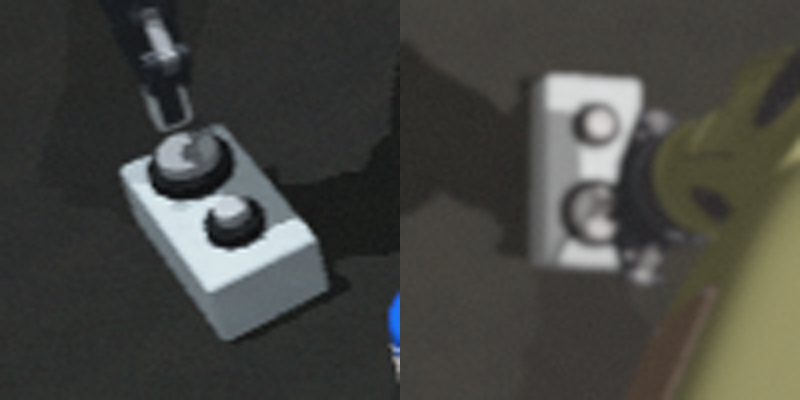

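Tip is at about (170,128) in the left half, directly above the big button at (185,155). Now pressing it.

```bash
python3 -m inch '1 0 0.003 -0.02 0 0 0;1 0 0.003 -0.03 0 0 0;1 0 0.003 -0.033 0 0 0;1 0 0.003 -0.035 0 0 0;1 0 0.003 -0.035 0 0 0'
```

```text
time_s: 2.7
position: [0.4423, -0.3412, 0.0777]
orientation: [[0.187, 0.982, -0.001], [0.982, -0.187, 0.001], [0.001, -0.001, -1.0]]
contact_force: [-1.0, 1.7, 4.7]
finger_gap: 0.0004
gripper_force: 2.2
```

```bash
python3 -m inch '1 0 0 -0.002 0 0 0;1 0 0 -0.004 0 0 0;1 0 0 -0.004 0 0 0'; python3 -m inch '1 0 0 -0.002 0 0 0;1 0 0 -0.004 0 0 0;1 0 0 -0.004 0 0 0'
```

```text
time_s: 3.0
position: [0.4428, -0.3419, 0.0767]
orientation: [[0.188, 0.982, 0.001], [0.982, -0.188, -0.0], [0.0, 0.001, -1.0]]
contact_force: [-6.2, 7.4, 23.0]
finger_gap: -0.0001
gripper_force: 11.7
time_s: 3.3
position: [0.443, -0.342, 0.0763]
orientation: [[0.188, 0.982, 0.003], [0.982, -0.188, -0.001], [-0.001, 0.003, -1.0]]
contact_force: [-12.9, 11.9, 47.3]
finger_gap: -0.0001
gripper_force: 23.5
```

Stop hit its end (47 N). Lift and go to bleed.

```bash
python3 -m inch '1 0 0 0.035 0 0 0;1 0 0 0.035 0 0 0;1 0.071 -0.011 0.035 0 0 0;1 0.071 -0.011 0.035 0 0 0;1 0.071 -0.011 0.035 0 0 0'; python3 - <<'E'
from h import *
import cv2
print(r.get_state()["position"])
a=r.grab_frame("scene")[190:290,70:170,::-1]
cv2.imwrite("pics/c3.png",cv2.resize(a,None,fx=5,fy=5,interpolation=2))
E
```

```text
time_s: 3.8
position: [0.5178, -0.3548, 0.1044]
orientation: [[0.187, 0.982, 0.004], [0.982, -0.187, -0.003], [-0.002, 0.005, -1.0]]
contact_force: [0.3, -0.2, -0.1]
finger_gap: -0.0004
gripper_force: 0.0
[ 0.51777406 -0.35475773  0.10435475]
```

View pics/c3.png

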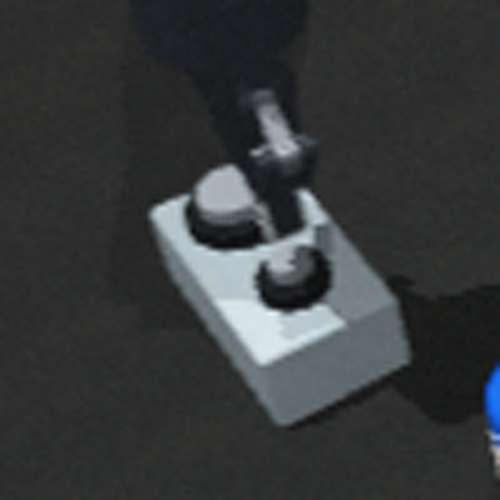

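The stop button is back up, and the tip at (285,240) is above the bleed button at (293,262). Press.

```bash
python3 -m inch '1 -0.003 0 -0.02 0 0 0;1 -0.003 0 -0.028 0 0 0;1 -0.003 0 -0.033 0 0 0;1 -0.003 0 -0.036 0 0 0;1 -0.003 0 -0.036 0 0 0'
```

```text
time_s: 4.35
position: [0.5101, -0.3535, 0.0763]
orientation: [[0.189, 0.982, 0.003], [0.982, -0.189, -0.002], [-0.002, 0.003, -1.0]]
contact_force: [-12.9, 8.3, 44.2]
finger_gap: -0.0003
gripper_force: 22.6
```

```bash
python3 -m inch '1 0 0 0.05 0 0 0;1 0 0 0.1 0 0 0;1 0.092 0.283 0.1 0 0 0;1 0.092 0.283 0.1 0 0 0;1 0.092 0.283 0.1 0 0 0;1 0.092 0.283 0.1 0 0 0;1 0.092 0.283 0.1 0 0 0;1 0.092 0.283 0.1 0 0 0;1 0.092 0.283 0.1 0 0 0'; python3 -m inch '1 0 0 -0.04 0 0 0;1 0 0 -0.04 0 0 0;1 0 0 -0.04 0 0 0';python3 - <<'E'
from h import *
import cv2
print(r.get_state()["position"])
a=r.grab_frame("scene")[130:250,190:330,::-1];b=r.grab_frame("top")[160:260,170:310,::-1]
cv2.imwrite("pics/c4.png",np.vstack([cv2.resize(x,None,fx=2.7,fy=2.7,interpolation=2) for x in(a,b)]))
E
```

```text
time_s: 5.25
position: [0.6035, -0.0651, 0.168]
orientation: [[0.181, 0.983, 0.0], [0.983, -0.181, 0.002], [0.002, -0.0, -1.0]]
contact_force: [0.1, -0.8, -0.2]
finger_gap: -0.0004
gripper_force: 0.0
time_s: 5.55
position: [0.6009, -0.0709, 0.1276]
orientation: [[0.189, 0.982, -0.004], [0.982, -0.189, 0.0], [-0.001, -0.004, -1.0]]
contact_force: [-0.5, -0.9, 0.4]
finger_gap: 0.0003
gripper_force: 0.0
[ 0.60089207 -0.07094342  0.12759068]
```

View pics/c4.png

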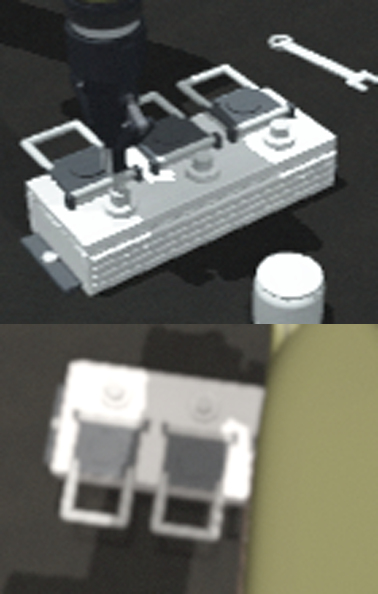

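The tip at (117,170) is above the right bolt at (119,192). Tapping it.

```bash
python3 -m inch '1 -0.002 0 -0.018 0 0 0;1 -0.002 0 -0.023 0 0 0;1 -0.002 0 -0.026 0 0 0;1 -0.002 0 -0.028 0 0 0;1 -0.002 0 -0.028 0 0 0'
```

```text
time_s: 6.15
position: [0.6007, -0.0711, 0.1044]
orientation: [[0.189, 0.982, 0.002], [0.982, -0.189, -0.001], [-0.001, 0.002, -1.0]]
contact_force: [-7.7, 0.2, 18.2]
finger_gap: -0.0001
gripper_force: 8.6
```

Right is tight. Middle next.

```bash
python3 -m inch '1 0 0 0.03 0 0 0;1 0.02 0.103 0.03 0 0 0;1 0.02 0.103 0.03 0 0 0;1 0.02 0.103 0.03 0 0 0;1 0.02 0.103 0.03 0 0 0;1 0.02 0.103 0.010 0 0 0;1 0.02 0.103 0.005 0 0 0;1 0.02 0.103 0.002 0 0 0;1 0.02 0.103 0 0 0 0;1 0.02 0.103 0 0 0 0'
```

```text
time_s: 7.15
position: [0.6199, 0.0313, 0.1043]
orientation: [[0.19, 0.982, 0.001], [0.982, -0.19, 0.0], [0.0, 0.0, -1.0]]
contact_force: [-8.0, 0.5, 19.8]
finger_gap: 0.0001
gripper_force: 10.2
```

Tight too. Left.

```bash
python3 -m inch '1 0 0 0.03 0 0 0;1 0.02 0.103 0.03 0 0 0;1 0.02 0.103 0.03 0 0 0;1 0.02 0.103 0.03 0 0 0;1 0.02 0.103 0.03 0 0 0;1 0.02 0.103 0.010 0 0 0;1 0.02 0.103 0.005 0 0 0;1 0.02 0.103 0.002 0 0 0;1 0.02 0.103 0 0 0 0;1 0.02 0.103 0 0 0 0'
```

```text
time_s: 8.15
position: [0.6408, 0.1349, 0.1005]
orientation: [[0.189, 0.982, 0.0], [0.982, -0.189, 0.0], [0.0, 0.0, -1.0]]
contact_force: [0.8, -0.0, 0.1]
finger_gap: 0.0003
gripper_force: 0.0
```

```bash
python3 -m inch '1 0 0 -0.002 0 0 0;1 0 0 -0.004 0 0 0;1 0 0 -0.005 0 0 0;1 0 0 -0.006 0 0 0;1 0 0 -0.007 0 0 0;1 0 0 -0.007 0 0 0'
```

```text
time_s: 8.75
position: [0.6414, 0.1354, 0.096]
orientation: [[0.188, 0.982, 0.003], [0.982, -0.188, -0.0], [0.0, 0.003, -1.0]]
contact_force: [-4.5, -3.7, 13.6]
finger_gap: 0.0001
gripper_force: 6.9
```

Left bolt is loose and sunk 9 mm. Now to above the left bar, with the jaws partly open.

```bash
python3 -m inch '0.2 0 0 0.04 0 0 0;0.2 0 0 0.08 0 0 0;0.2 -0.146 0.028 0.08 0 0 0;0.2 -0.146 0.028 0.08 0 0 0;0.2 -0.146 0.028 0.08 0 0 0;0.2 -0.146 0.028 0.08 0 0 0;0.2 -0.146 0.028 0.04 0 0 0;0.2 -0.146 0.028 0.04 0 0 0;0.2 -0.146 0.028 0.04 0 0 0';python3 - <<'E'
from h import *
import cv2
print(r.get_state()["position"])
a=r.grab_frame("scene")[120:240,190:330,::-1];b=r.grab_frame("top")[160:260,170:310,::-1]
cv2.imwrite("pics/c5.png",np.vstack([cv2.resize(x,None,fx=2.7,fy=2.7,interpolation=2) for x in(a,b)]))
E
```

```text
time_s: 9.65
position: [0.4945, 0.1637, 0.1331]
orientation: [[0.188, 0.982, -0.002], [0.982, -0.188, -0.0], [-0.001, -0.002, -1.0]]
contact_force: [1.0, -0.2, -0.2]
finger_gap: 0.034
gripper_force: 0.0
[0.49448044 0.1636653  0.13305376]
```

View pics/c5.png

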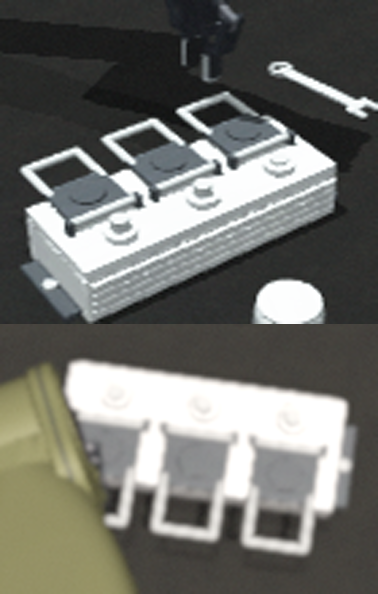

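The fingers at (185,65) and (207,78) are above the left bar, whose ends are at (178,110) and (228,93). I'll check the alignment by projection.

```bash
python3 - <<'E'
from h import *
def proj(n,p):
    c=r.camera_model(n);f=192/np.tan(np.radians(c["fovy"]/2))
    q=np.linalg.inv(c["T"])@np.r_[p,1];return np.array([c["cx"]+f*q[0]/-q[2],c["cy"]-f*q[1]/-q[2]])
o=np.array([190,120])
ax=np.array([.982,-.188,0]);P=np.array([.4945,.1637,.128])
for p in(P-ax*.017,P+ax*.017,P,np.array([.4945,.164,.08]),np.array([.4945,.164,.08])+.033*np.array([.188,.982,0]),np.array([.4945,.164,.08])-.033*np.array([.188,.982,0])):print((proj("scene",p)-o+.5)*2.7-.5)
E
```

```text
[193.9892867   62.63106728]
[210.16587144  74.32245411]
[202.00719991  68.42589521]
[202.47540556 102.57922565]
[224.43281421  94.38603734]
[180.02167818 110.95761035]
```

Aligned. Descend and close.

```bash
python3 -m inch '0.2 0 0 -0.03 0 0 0;0.2 0 0 -0.05 0 0 0;0.2 0 0 -0.06 0 0 0;0.2 0 0 -0.06 0 0 0;1 0 0 -0.06 0 0 0;1 0 0 -0.06 0 0 0;1 0 0 -0.06 0 0 0;1 0 0 -0.06 0 0 0;1 0 0 -0.06 0 0 0' 50; python3 - <<'E'
import numpy as np
from math import *
for t in (.1,.2,.3,.4,.5,.6,.7,.78):
    x=.115*(1-cos(t)); print(t,np.round([x*.982,-x*.188,.115*sin(t)],4))
E
```

```text
time_s: 10.65
position: [0.4971, 0.1638, 0.0746]
orientation: [[0.189, 0.982, 0.005], [0.982, -0.189, 0.0], [0.001, 0.005, -1.0]]
contact_force: [4.9, -2.3, 3.5]
finger_gap: 0.0078
gripper_force: 49.0
0.1 [ 0.0006 -0.0001  0.0115]
0.2 [ 0.0023 -0.0004  0.0228]
0.3 [ 0.005 -0.001  0.034]
0.4 [ 0.0089 -0.0017  0.0448]
0.5 [ 0.0138 -0.0026  0.0551]
0.6 [ 0.0197 -0.0038  0.0649]
0.7 [ 0.0266 -0.0051  0.0741]
0.78 [ 0.0326 -0.0063  0.0809]
```

```bash
python3 -m inch '1 0.003 0 0.0115 0 0 0;1 0.004 0 0.0228 0 0 0;1 0.007 -0.001 0.034 0 0 0;1 0.011 -0.002 0.045 0 0 0;1 0.016 -0.003 0.055 0 0 0;1 0.022 -0.004 0.065 0 0 0;1 0.029 -0.005 0.074 0 0 0;1 0.035 -0.006 0.081 0 0 0;1 0.035 -0.006 0.081 0 0 0;1 0.035 -0.006 0.081 0 0 0'; python3 - <<'E'
from h import *
import cv2
a=r.grab_frame("scene")[100:220,190:330,::-1]
cv2.imwrite("pics/c6.png",cv2.resize(a,None,fx=4,fy=4,interpolation=2))
E
```

```text
time_s: 11.65
position: [0.5262, 0.1582, 0.1548]
orientation: [[0.187, 0.982, -0.007], [0.982, -0.187, 0.002], [0.0, -0.007, -1.0]]
contact_force: [-8.0, 3.5, 3.6]
finger_gap: 0.0082
gripper_force: 49.0
```

View pics/c6.png

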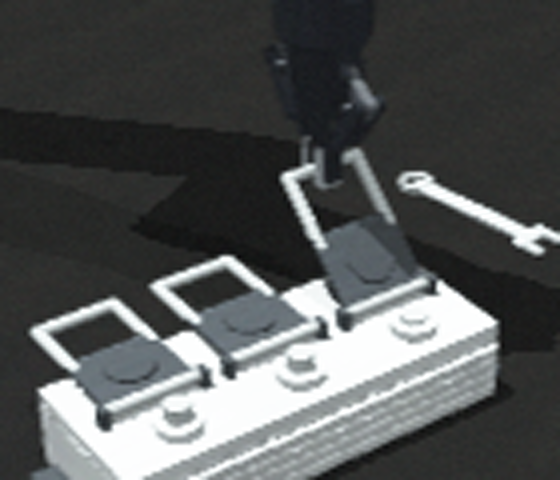

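The left cap is open about 0.77 rad, with its bar held in the fingers at (325,170). The other two caps are shut. Settle briefly and hand in.

```bash
python3 -m inch '1 0 0 0 0 0 0;1 0 0 0 0 0 0;1 0 0 0 0 0 0;1 0 0 0 0 0 0' && python3 -c "
from station import r
print(r.job_done())"
```

```text
time_s: 12.1
position: [0.526, 0.1582, 0.1546]
orientation: [[0.187, 0.982, -0.007], [0.982, -0.187, 0.002], [0.0, -0.008, -1.0]]
contact_force: [-7.2, 4.2, 4.3]
finger_gap: 0.0076
gripper_force: 49.0
the job is handed in; nothing more can be done
None
```

I pressed stop and then bleed fully, found the left bolt loose (sunk about 9 mm), and handed the job in at 12.1 s with the left cap held open at about 0.77 rad and the other two shut; the hand-in returned no verdict.

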